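Nudge the lock nut along the turntable slot into its pocket and press it home

ROBOT

A 6-joint arm with a two-finger parallel gripper is mounted at the origin on the work surface. World frame = base frame: x ahead of the robot, y to its left, z up, the work surface at z = 0. Lengths are in m, angles in degrees, forces in N, time in s.
With the tool pointing down it reaches from about 0.375 to 0.9 m from the base axis. Payload 3.1 kg.
Tool frame: the origin (TCP) lies at the very end of the fingers, on their centre line; the grasp point (between the pads) lies behind it (bot.grip_depth is the z of the grasp point in the tool frame, in m); z points along the fingers, y is the direction in which the jaws open and shut (so a half turn about z gives the same grasp; the last joint's range is limited). The gripper opens to 87 mm and grips with 3 to 60 N. Pads are 19 mm wide; open, the fingers measure 117 mm over their backs; the gripper's body (75 mm by 190 mm) begins 51 mm behind the grasp point.
Start: joints at [63.054, 30.224, 82.088, -0, 67.689, -10.227], TCP at [0.18, 0.599, 0.223] pointing down, gripper open.
Joint ranges: [-176.69, 176.69], [-43.24, 126.21], [12.49, 139.97], [-82, 262], [0, 151.66], [-163.58, 163.58]. Speed limits (degrees/s): [159.86, 159.86, 180, 180, 180, 180].

INTERFACE

Orientations are given as a 3x3 rotation matrix whose columns are the frame's x, y, z axes.
In Python, from rig import bot, vision gives the robot as it stands. The module is installed in compiled form; this text tells all that it offers.
- The arm moves only by the shell command python3 -m jog 'ROWS'. ROWS is JSON, a list of rows, each a list of 3 entries, a list of its own where there are three numbers: the shift along the tool's x, y, z in mm, then the turn, a rotation vector about the tool's x, y, z in degrees, then the closure, from 0 (fully open) to 1 (shut). In form: [[[dx, dy, dz], [wx, wy, wz], fingers], ...]. A call has 1 to 12 rows; each row is the pose to reach, as a shift and turn from the pose commanded when the call began, along the tool's axes at that moment; what a row does not reach only later rows make up. A row lasts 1/12 s, in which the tool goes at most 41.7 mm and 7.16 degrees, less where a joint would pass 70% of its speed; a pose out of reach is approached as far as the arm can. A call with a gripper value outside its range is refused whole. The fingers move at their own pace and stop on an object; the grip force is fixed at half the most. Time passes only in rows, so rows that repeat a pose let the fingers close. It gives the time, the measured TCP pose, the force and the opening at its end, in the units of the state.
- bot.read_state(): the state, without advancing time (a new reading comes with each control period).
- vision.capture(name): name is "scene" or "top" or "wrist"; returns the picture (384x512x3 uint8, red, green, blue); there is no depth.
- vision.camera_info(name): a dict with "intrinsics" (3x3 intrinsics, pixels), "dist" ([k1, k2, p1, p2, k3] as OpenCV has them; the pictures are not rectified), "camera_from_world" (4x4, takes a point from world to camera coordinates); the wrist camera has in their place "mount" (4x4, takes a point from camera to tool coordinates, whose origin is the TCP and whose axes are the flange's). Camera axes: x right, y up, looking along -z (the intrinsics and any distortion apply to the point x, -y, -z); pixel columns grow to the right and rows downward; lengths in m; the calibration is good to about 2 mm. A picture is of the moment at which its call begins: read the wrist's pose just before it. camera_info takes no time and is no camera call.
- bot.hand_in(): hands the job in, once; it reports no verdict.
The state is a dict: "time_s": time; "joint_positions": joint angles; "qvel": joint speeds; "tau": joint torques, N m; "position": TCP position; "tcp_rot": TCP orientation; "force": force on the tool from outside, world axes, zero at the start; "moment": the same for the moment, N m; "opening": opening from 0.0 (shut) to 1.0 (fully open).
Only numpy, scipy, OpenCV 4.12 (cv2) and the standard library are available. Lean on these libraries where they do the work, as an engineer would, in place of code of your own. Each camera call takes 0.05 s, during which the arm holds its last target. There are 200 camera calls.

TASK

Set the cake turntable's size bar: slide the round brass nut along the turntable's slot, across the middle towards the other half, never lifting it out of the slot, until it drops into the round pocket in the aluminium bar; then press it gently straight down until it is fully home and let go of it. You have to feel for the pocket and the stop, never push or press the nut hard, and leave the piping nozzle, cake tin, loaf pan and spoon where they are.

Things in the scene. Friction and masses are not known exactly. Their poses are not given: they have to be found in the camera images.
- turntable: Lime plastic cake turntable, a disc 280 mm across that cannot turn or shift (brake set). Origin: centre of its underside, on the counter; z up. Its flat top is 37 mm above the origin. A straight slot 36 mm wide and 5 mm deep runs through the centre along its own y axis, from y = -95 to +95 mm; both ends are closed level with the top.
- slot (a point): Centre of the turntable on the slot's floor, 32 mm above the turntable's origin, same axes (y along the slot). The floor is a flat aluminium bar 46 mm wide, passing under the turntable's rim; it can have been set anywhere lengthwise, stays put and is not tracked. In the bar is one round pocket, 34 mm across, on the slot's middle line, floored with black rubber.
- stop (a point): Point on the turntable's axis, 24 mm above its origin: the height of the nut's underside when fully home. The pocket's rubber floor is a pad 28 mm above the turntable's origin (4 mm below the slot's floor). It gives way only at about 6 N, then slides down 4 mm to a hard stop and stays down. The pocket is 20 to 60 mm from the turntable's centre, in the other half of the slot from the nut.
- nut: Loose round knurled brass nut, 30 mm across, 16 mm high, about 85 g, flat in the slot, 20 to 60 mm from the turntable's centre, in either half. Origin: centre of its underside; z up. Under 1 N slides it. Its top is 11 mm above the turntable's top in the slot, 7 mm once dropped in the pocket (then blocked sideways), 3 mm when home. More than 20 N on it, sideways or down, damages it.
- nozzle: Bystander: small steel piping nozzle, a cone 26 mm across at the foot and 40 mm high, standing on the turntable's top about 85 mm to one side of the slot. Origin: centre of its foot.
- cake_tin: Bystander: open white enamel cake tin, 184 mm across, 70 mm high, on the counter to the robot's left of the turntable. Origin: centre of its underside.
- loaf_pan: Bystander: aluminium loaf pan, 216 x 94 x 55 mm, on the counter to the robot's right of the turntable. Origin: centre of its underside.
- spoon: Bystander: wooden spoon 260 mm long lying on the counter beyond the turntable. Origin: about its middle, on the underside.

How it is judged (in metres and radians):
On the way, in this order (a step that is already met when the one before it is completed fails the run):
1. the nut has dropped into the pocket (z of nut in the frame of turntable below 0.0293 m and angle between nut's own z axis and vertical below 0.2 rad), for 0.1 s.
2. the nut is pressed down to the stop (z of nut in the frame of turntable below 0.0253 m), for 0.1 s.
At the end, for the whole second after the job is handed in: The nut lies in the pocket, level within 0.08 rad, its underside no more than 25.5 mm above the turntable's underside (1.5 mm short of the stop at most), at rest and untouched (z of nut in the frame of turntable below 0.0255 m and angle between nut's own z axis and vertical below 0.08 rad and linear speed of nut below 0.01 m/s and contact force between each of the arm, the fingers and nut below 0.1 N).
It fails at once if the nut is pushed or pressed with more than 20 N by the robot (contact force between any of the fingers, the arm and nut above 20 N).
It fails at once if the nut is lifted out of the slot (underside more than 5 mm above the slot's floor) (z of nut in the frame of turntable above 0.037 m).
It fails at once if the piping nozzle is moved more than 15 mm or tipped (distance of nozzle from where it was at the start of the episode above 0.015 m or angle between nozzle's own z axis and vertical above 0.4 rad).
It fails at once if the cake tin, loaf pan or spoon is moved more than 20 mm (distance of any of cake_tin, loaf_pan, spoon from where it was at the start of the episode above 0.02 m).
It also fails if it takes over 48 s, if anything falls off the work surface, if the arm or the gripper's body presses on something with over 40 N, if the wrist force passes 120 N, or if a joint passes its speed limit or range.

## Working session

There is one attempt and no reset: what is moved stays moved. The work goes in short steps, Python scripts to look and compute and a shell command to move; the robot and the scene stay as the last step left them, time stands still between calls to the robot, and variables do not carry over. Pictures are saved under pics/ and viewed, about 8 in all and at most 12, crops included, and the job is handed in when it is done.

```bash
mkdir -p pics; cat > h.py <<'E'
import numpy as np, cv2
from rig import bot, vision
def snap(n,f):
    im=vision.capture(n); cv2.imwrite(f'pics/{f}.png',im[:,:,::-1]); return im
def ray(n,u,v,z,st=None):
    c=vision.camera_info(n); K=np.array(c['intrinsics']);d=np.array(c['dist'],float)
    p=cv2.undistortPoints(np.array([[[u,v]]],float),K,d)[0,0]
    r=np.array([p[0],-p[1],-1.])
    if n=='wrist':
        M=np.array(c['mount']); st=st or bot.read_state()
        R=np.array(st['tcp_rot']); T=np.eye(4);T[:3,:3]=R;T[:3,3]=st['position']; W=T@M
    else: W=np.linalg.inv(np.array(c['camera_from_world']))
    o=W[:3,3]; r=W[:3,:3]@r
    return o+r*(z-o[2])/r[2]
E
python3 - <<'E'
from h import *
s=bot.read_state();print(s, bot.grip_depth)
a=snap('top','top0');b=snap('scene','scene0')
cv2.imwrite('pics/a.png',cv2.resize(a[:,:,::-1],(800,600)))
print(vision.camera_info('wrist'))
E
```

```text
{'time_s': 0.0, 'joint_positions': array([ 6.30566610e+01,  3.02777348e+01,  8.21560033e+01, -1.80221808e-03,
        6.76868833e+01, -1.02247352e+01]), 'qvel': array([0.00066019, 0.07039879, 0.03955634, 0.08346258, 0.05116637,
       0.03206376]), 'tau': array([-1.59324202e-05, -4.40042102e+01, -1.76588845e+01,  6.32163347e-02,
        5.83789323e-02, -1.62273454e-04]), 'position': array([0.17941783, 0.59794433, 0.22158694]), 'tcp_rot': array([[-9.57732423e-01,  2.87659076e-01, -9.27962349e-04],
       [ 2.87660366e-01,  9.57730621e-01, -1.88991139e-03],
       [ 3.45087794e-04, -2.07696740e-03, -9.99997784e-01]]), 'force': array([-0.17067962,  0.04692432, -0.21579396]), 'moment': array([-0.0220065 , -0.00743341, -0.00176317]), 'opening': 1.0001081213130243} -0.0187
{'intrinsics': array([[324.02038605,   0.        , 259.04445346],
       [  0.        , 324.02038605, 187.46914116],
       [  0.        ,   0.        ,   1.        ]]), 'dist': array([0.02397674, 0.        , 0.        , 0.        , 0.        ]), 'mount': array([[ 2.76627354e-04,  9.69061060e-01,  2.46820959e-01,
         6.63775425e-02],
       [ 9.99999637e-01, -6.91052452e-05, -8.49441849e-04,
        -4.67345108e-04],
       [-8.06104395e-04,  2.46821104e-01, -9.69060727e-01,
        -1.62010575e-01],
       [ 0.00000000e+00,  0.00000000e+00,  0.00000000e+00,
         1.00000000e+00]])}
```

View pics/a.png

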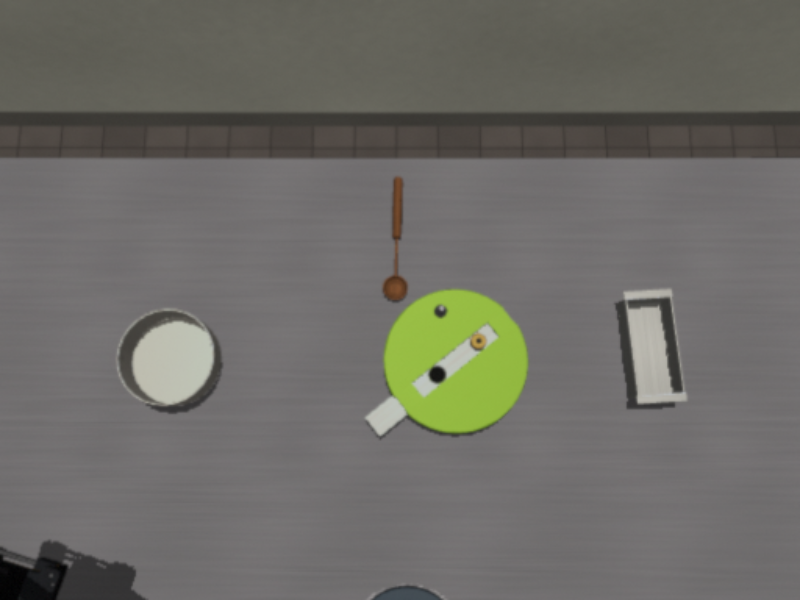

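View pics/scene0.png

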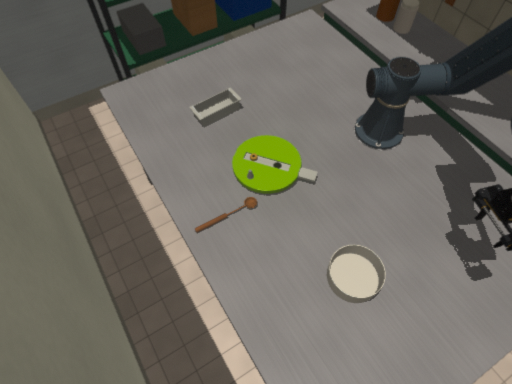

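The top view (800×600 copy) shows the nut at (479,341), the black pocket at (437,374), the slot ends at about (419,390) and (492,331), and the nozzle at (441,311). The tin is on the left, the pan on the right and the spoon beyond the turntable.

```bash
python3 - <<'E'
from h import *
k=.64
N=ray('top',479*k,341*k,.048);P=ray('top',437*k,374*k,.028)
C=ray('top',456*k,361*k,.037);Z=ray('top',441*k,311*k,.07)
print(N,P,C,Z)
d=P-N; print(np.degrees(np.arctan2(d[1],d[0])),np.hypot(*d[:2]))
print(C[:2]-bot.read_state()['position'][:2], np.linalg.norm(N[:2]))
E
```

```text
[ 0.55739818 -0.1413554   0.048     ] [ 0.49533856 -0.06065351  0.028     ] [ 0.51976201 -0.09723261  0.037     ] [ 0.6122421  -0.06723117  0.07      ]
127.56022205333986 0.10180467582079862
[ 0.34027394 -0.69523351] 0.5750426758959134
```

```bash
python3 -m jog '[[[-40,-40,0],[0,0,6],0],[[-533,-570,30],[0,0,126],0],[[-533,-570,30],[0,0,126],0],[[-533,-570,30],[0,0,126],0],[[-533,-570,30],[0,0,126],0],[[-533,-570,30],[0,0,126],0],[[-533,-570,30],[0,0,126],0],[[-533,-570,30],[0,0,126],0],[[-533,-570,30],[0,0,126],0],[[-533,-570,30],[0,0,126],0],[[-533,-570,30],[0,0,126],0],[[-533,-570,30],[0,0,126],0]]'; python3 - <<'E'
from h import *
s=bot.read_state();R=np.array(s['tcp_rot']);p=s['position'];print(p,R.round(3))
from scipy.spatial.transform import Rotation as Ro
y=np.radians(-52.4);t=np.array([[-np.sin(y),np.cos(y),0],[np.cos(y),np.sin(y),0],[0,0,-1]]);t=np.array([[np.cos(y+np.pi/2),np.cos(y),0],[np.sin(y+np.pi/2),np.sin(y),0],[0,0,-1]])
print(np.linalg.det(t),R.T@(np.array([.5265,-.101,.15])-p)*1e3,Ro.from_matrix(R.T@t).as_rotvec(degrees=True))
E
```

```text
time_s: 1.1
position: [0.4023, 0.1492, 0.2038]
tcp_rot: [[0.205, 0.979, -0.0], [0.979, -0.205, 0.0], [0.0, -0.0, -1.0]]
force: [0.0, 1.1, -0.1]
opening: 0.996
[0.40226449 0.14922799 0.20382098] [[ 0.205  0.979 -0.   ]
 [ 0.979 -0.205  0.   ]
 [ 0.    -0.    -1.   ]]
1.0 [-219.36984808  173.00370083   53.77542055] [-1.40949097e-02  4.75119272e-03  4.05453522e+01]
```

```bash
python3 -m jog '[[[-219,173,54],[0,0,40.5],0],[[-219,173,54],[0,0,40.5],0],[[-219,173,54],[0,0,40.5],0],[[-219,173,54],[0,0,40.5],0],[[-219,173,54],[0,0,40.5],0],[[-219,173,54],[0,0,40.5],0],[[-219,173,54],[0,0,40.5],0],[[-219,173,54],[0,0,40.5],0],[[-219,173,54],[0,0,40.5],0],[[-219,173,54],[0,0,40.5],0],[[-219,173,54],[0,0,40.5],0]]'; python3 - <<'E'
from h import *
import pickle
s=bot.read_state();pickle.dump(s,open('s1.pkl','wb'));im=snap('wrist','w1')
cv2.imwrite('pics/w1b.png',cv2.resize(im[:,:,::-1],(800,600),interpolation=cv2.INTER_CUBIC))
E
```

```text
time_s: 2.02
position: [0.5267, -0.0965, 0.1498]
tcp_rot: [[0.787, 0.617, -0.002], [0.617, -0.787, 0.001], [-0.001, -0.002, -1.0]]
force: [-0.4, -0.8, -0.1]
opening: 1.0
```

View pics/w1b.png

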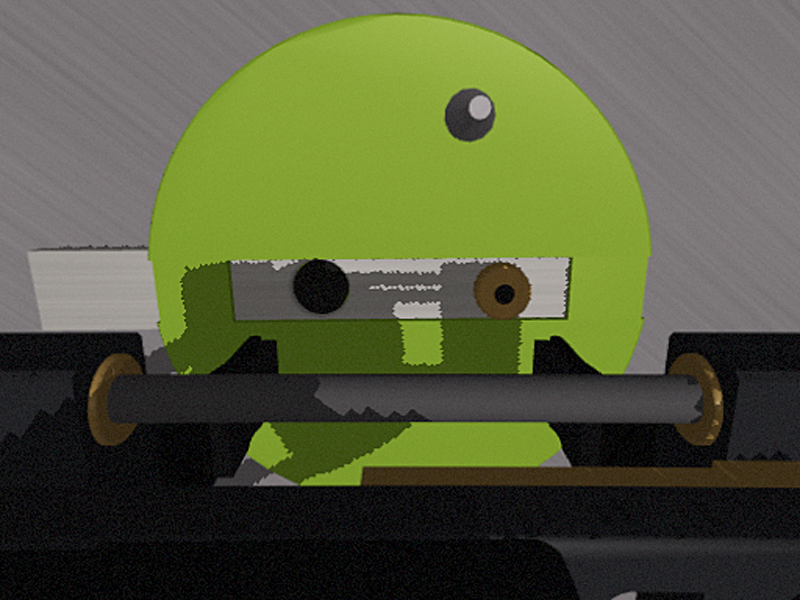

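The wrist view (800×600) shows the pocket at (321,287), the nut's top centre at (504,293) and the slot corners at (231,260), (571,258), (569,318) and (234,321).

```bash
python3 - <<'E'
from h import *
import pickle
s=pickle.load(open('s1.pkl','rb'));k=.64
f=lambda u,v,z:ray('wrist',u*k,v*k,z,s)
N=f(504,293,.048);P=f(321,287,.032)
c=[f(231,260,.037),f(571,258,.037),f(569,318,.037),f(234,321,.037)]
R=np.array(s['tcp_rot']);p=s['position']
C=np.mean(c,0);ax=(c[0]-c[1]+c[3]-c[2]);print(np.degrees(np.arctan2(ax[1],ax[0])),np.linalg.norm(ax)/2,np.linalg.norm(c[0]-c[3]),np.linalg.norm(c[1]-c[2]))
for n,q in dict(N=N,P=P,C=C).items(): print(n,q,(R.T@(q-p)*1e3).round(1),(R.T@(q-C)*1e3).round(1))
print(np.degrees(np.arctan2(R[1,1],R[0,1])))
E
```

```text
128.5566406954648 0.18821804136585232 0.035136670544788494 0.03444185643946454
N [ 0.55997712 -0.13891601  0.048     ] [1.000e-01 5.410e+01 1.017e+02] [  1.   55.4 -11.1]
P [ 0.49722481 -0.05984641  0.032     ] [ -0.5 -46.9 117.9] [  0.3 -45.5   5.1]
C [ 0.52506337 -0.09589812  0.037     ] [ -0.8  -1.3 112.8] [0. 0. 0.]
-51.93261617366857
```

```bash
python3 -m jog '[[[0,40,0],[0,0,-0.5],0],[[0,54,20],[0,0,-0.5],0],[[0,54,50],[0,0,-0.5],0],[[0,54,80],[0,0,-0.5],0],[[0,54,95],[0,0,-0.5],0],[[0,54,102],[0,0,-0.5],0],[[0,54,106],[0,0,-0.5],0],[[0,54,109],[0,0,-0.5],0],[[0,54,109],[0,0,-0.5],0],[[0,54,109],[0,0,-0.5],0]]'
```

```text
time_s: 2.9
position: [0.5619, -0.1405, 0.0421]
tcp_rot: [[0.782, 0.623, 0.002], [0.623, -0.782, -0.001], [0.001, 0.002, -1.0]]
force: [0.5, -1.0, 0.4]
opening: 0.997
```

```bash
python3 -m jog '[[[0,-1,1],[0,0,0],0.3],[[0,-1,1],[0,0,0],0.54],[[0,-1,1],[0,0,0],0.54],[[0,-1,1],[0,0,0],0.54],[[0,-1,1],[0,0,0],0.54],[[0,-1,1],[0,0,0],0.54],[[0,-1,1],[0,0,0],0.54],[[0,-1,1],[0,0,0],0.54]]'; python3 - <<'E'
from h import *
im=snap('wrist','w2');print(bot.read_state()['position'])
cv2.imwrite('pics/w2b.png',cv2.resize(im[120:300,100:400,::-1],(800,480),interpolation=cv2.INTER_CUBIC))
E
```

```text
time_s: 3.57
position: [0.5605, -0.1397, 0.0399]
tcp_rot: [[0.783, 0.622, -0.0], [0.622, -0.783, -0.0], [-0.0, -0.0, -1.0]]
force: [-0.0, 0.1, -0.1]
opening: 0.501
[ 0.56052726 -0.13972953  0.03993005]
```

View pics/w2b.png

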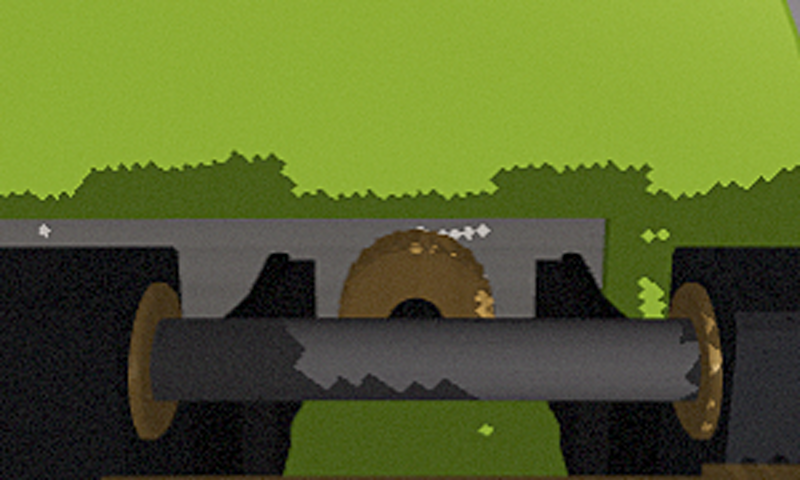

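The nut sits between the open jaws, slightly nearer the left finger. I'll make contact gently and then push.

```bash
python3 -m jog '[[[0,0,0],[0,0,0],0.54],[[0,-1,0],[0,0,0],0.54],[[0,-2,0],[0,0,0],0.54],[[0,-3,0],[0,0,0],0.54],[[0,-4,0],[0,0,0],0.54],[[0,-5,0],[0,0,0],0.54],[[0,-6,0],[0,0,0],0.54],[[0,-7,0],[0,0,0],0.54],[[0,-8,0],[0,0,0],0.54],[[0,-10,0],[0,0,0],0.54],[[0,-12,0],[0,0,0],0.54],[[0,-14,0],[0,0,0],0.54]]'; python3 -m jog '[[[0,-3,0],[0,0,0],0.54],[[0,-6,0],[0,0,0],0.54],[[0,-9,0],[0,0,0],0.54],[[0,-12,0],[0,0,0],0.54],[[0,-15,0],[0,0,0],0.54],[[0,-18,0],[0,0,0],0.54],[[0,-21,0],[0,0,0],0.54],[[0,-24,0],[0,0,0],0.54],[[0,-27,0],[0,0,0],0.54],[[0,-30,0],[0,0,0],0.54],[[0,-33,0],[0,0,0],0.54],[[0,-36,0],[0,0,0],0.54]]'
```

```text
time_s: 4.62
position: [0.5518, -0.1286, 0.04]
tcp_rot: [[0.783, 0.623, 0.0], [0.623, -0.783, -0.0], [0.0, 0.0, -1.0]]
force: [-0.6, 0.3, 0.3]
opening: 0.462
time_s: 5.62
position: [0.5293, -0.1004, 0.04]
tcp_rot: [[0.783, 0.622, 0.0], [0.622, -0.783, -0.0], [0.0, 0.0, -1.0]]
force: [0.6, -0.8, 0.1]
opening: 0.459
```

```bash
python3 -m jog '[[[0,-3,0],[0,0,0],0.54],[[0,-6,0],[0,0,0],0.54],[[0,-9,0],[0,0,0],0.54],[[0,-12,0],[0,0,0],0.54],[[0,-15,0],[0,0,0],0.54],[[0,-18,0],[0,0,0],0.54],[[0,-21,0],[0,0,0],0.54],[[0,-24,0],[0,0,0],0.54],[[0,-27,0],[0,0,0],0.54],[[0,-30,0],[0,0,0],0.54],[[0,-30,0],[0,0,0],0.54],[[0,-30,0],[0,0,0],0.54]]'; python3 - <<'E'
from h import *
im=snap('wrist','w3');print(bot.read_state()['position'],bot.read_state()['force'])
cv2.imwrite('pics/w3b.png',cv2.resize(im[120:300,100:400,::-1],(800,480),interpolation=cv2.INTER_CUBIC))
E
```

```text
time_s: 6.62
position: [0.5104, -0.0768, 0.0399]
tcp_rot: [[0.782, 0.623, -0.001], [0.623, -0.782, 0.0], [-0.0, -0.001, -1.0]]
force: [0.2, -0.7, -1.0]
opening: 0.459
[ 0.51054725 -0.07695564  0.03991439] [0.99831723 0.50131206 0.3927433 ]
```

View pics/w3b.png

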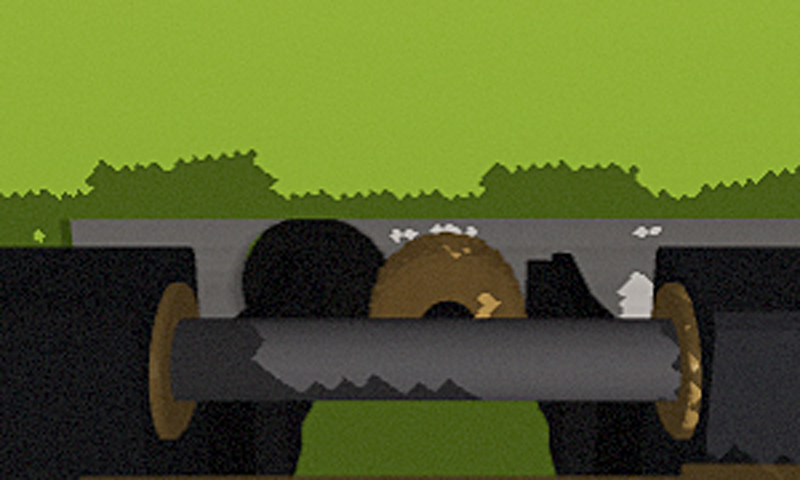

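The pocket is centred near crop x≈316 and the nut at x≈448, in contact with the trailing finger. About 26 mm of travel is left.

```bash
python3 -m jog '[[[0,-2,0],[0,0,0],0.54],[[0,-4,0],[0,0,0],0.54],[[0,-6,0],[0,0,0],0.54],[[0,-8,0],[0,0,0],0.54],[[0,-10,0],[0,0,0],0.54],[[0,-12,0],[0,0,0],0.54],[[0,-14,0],[0,0,0],0.54],[[0,-16,0],[0,0,0],0.54],[[0,-18,0],[0,0,0],0.54],[[0,-20,0],[0,0,0],0.54],[[0,-21,0],[0,0,0],0.54],[[0,-22,0],[0,0,0],0.54]]'; python3 -m jog '[[[0,-0.5,0],[0,0,0],0.54],[[0,-1,0],[0,0,0],0.54]]'
```

```text
time_s: 7.67
position: [0.4966, -0.0596, 0.0399]
tcp_rot: [[0.783, 0.623, -0.001], [0.623, -0.783, 0.0], [-0.0, -0.001, -1.0]]
force: [0.3, 0.2, -0.7]
opening: 0.458
time_s: 7.83
position: [0.4962, -0.059, 0.0399]
tcp_rot: [[0.783, 0.623, -0.0], [0.623, -0.783, 0.0], [-0.0, -0.0, -1.0]]
force: [0.4, 0.6, 0.2]
opening: 0.456
```

```bash
python3 -m jog '[[[0,-0.5,0],[0,0,0],0.54],[[0,-1,0],[0,0,0],0.54]]'; python3 -m jog '[[[0,-0.5,0],[0,0,0],0.54],[[0,-1,0],[0,0,0],0.54]]'
```

```text
time_s: 8.0
position: [0.4958, -0.0583, 0.0399]
tcp_rot: [[0.783, 0.622, -0.0], [0.622, -0.783, 0.0], [-0.0, -0.0, -1.0]]
force: [0.9, -1.0, -1.0]
opening: 0.456
time_s: 8.17
position: [0.4951, -0.0575, 0.0399]
tcp_rot: [[0.783, 0.622, -0.0], [0.622, -0.783, 0.0], [-0.0, -0.0, -1.0]]
force: [0.0, 0.9, -0.9]
opening: 0.46
```

```bash
python3 -m jog '[[[0,-0.5,0],[0,0,0],0.54],[[0,-1,0],[0,0,0],0.54],[[0,-1,0],[0,0,0],0.54]]'; python3 - <<'E'
from h import *
im=snap('wrist','w4');s=bot.read_state();print(s['position'],s['force'],s['moment'])
cv2.imwrite('pics/w4b.png',cv2.resize(im[120:300,100:400,::-1],(800,480),interpolation=cv2.INTER_CUBIC))
E
```

```text
time_s: 8.42
position: [0.4944, -0.0566, 0.0399]
tcp_rot: [[0.783, 0.623, -0.0], [0.623, -0.783, 0.0], [-0.0, -0.0, -1.0]]
force: [0.5, 0.6, 0.1]
opening: 0.462
[ 0.49450542 -0.05669646  0.0399521 ] [ 0.12495612 -0.47693057 -0.76664841] [-0.07898201  0.08588502  0.03953612]
```

View pics/w4b.png

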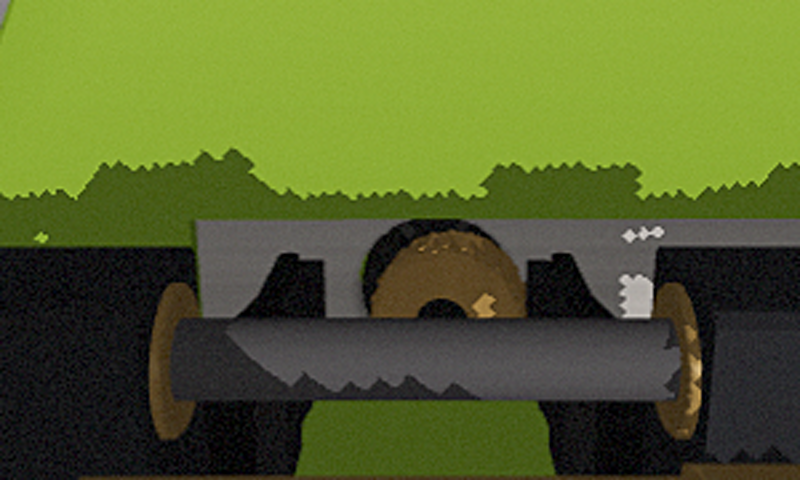

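The pocket rim is visible around the nut (pocket's left edge x≈363, nut's left edge 370). The nut hasn't dropped yet and is about 2 mm short.

```bash
for i in 1; do :; done; python3 -m jog '[[[0,-0.5,0],[0,0,0],0.54],[[0,-0.5,0],[0,0,0],0.54]]'; python3 -m jog '[[[0,-0.5,0],[0,0,0],0.54],[[0,-0.5,0],[0,0,0],0.54]]'; python3 -m jog '[[[0,-0.5,0],[0,0,0],0.54],[[0,-0.5,0],[0,0,0],0.54]]'
```

```text
time_s: 8.63
position: [0.4942, -0.0563, 0.04]
tcp_rot: [[0.783, 0.623, -0.0], [0.623, -0.783, 0.0], [-0.0, -0.0, -1.0]]
force: [0.2, -1.1, -0.5]
opening: 0.46
time_s: 8.8
position: [0.4939, -0.0559, 0.04]
tcp_rot: [[0.783, 0.623, -0.0], [0.623, -0.783, 0.0], [-0.0, -0.0, -1.0]]
force: [0.3, 0.5, -0.2]
opening: 0.454
time_s: 8.97
position: [0.4935, -0.0555, 0.0399]
tcp_rot: [[0.783, 0.623, -0.0], [0.623, -0.783, 0.0], [-0.0, -0.0, -1.0]]
force: [0.6, -1.1, -1.2]
opening: 0.46
```

```bash
cat > br.py <<'E'
from h import *
import sys
def m(im):
    c=im[200:238,230:310].astype(int); b=(c[:,:,0]-c[:,:,2]>35)&(c[:,:,0]>c[:,:,1]+12)
    y,x=np.nonzero(b); return len(x),y.min()+200,[ (x[y==r].min()+230,x[y==r].max()+230) for r in (20,28,36) if (y==r).any()]
for f in ('w3','w4'): print(f,m(cv2.imread(f'pics/{f}.png')[:,:,::-1]))
n=sys.argv[1]; im=snap('wrist',n); print(n,m(im)); s=bot.read_state(); print(s['position'],s['force'],s['time_s'])
cv2.imwrite(f'pics/{n}b.png',cv2.resize(im[120:300,100:400,::-1],(800,480),interpolation=cv2.INTER_CUBIC))
E
python3 br.py w5
```

```text
w3 (1318, np.int64(207), [(np.int64(244), np.int64(291)), (np.int64(240), np.int64(293)), (np.int64(239), np.int64(296))])
w4 (1349, np.int64(206), [(np.int64(245), np.int64(293)), (np.int64(241), np.int64(296)), (np.int64(239), np.int64(296))])
w5 (1344, np.int64(206), [(np.int64(245), np.int64(293)), (np.int64(241), np.int64(296)), (np.int64(240), np.int64(296))])
[ 0.49358293 -0.05550314  0.03996165] [ 0.82907507 -0.17595578  0.39125893] 9.0167
```

Not dropped yet, so I'll continue in half-millimetre steps.

```bash
python3 -m jog '[[[0,-0.5,0],[0,0,0],0.54],[[0,-0.5,0],[0,0,0],0.54]]'; python3 br.py w6|tail -2;  python3 -m jog '[[[0,-0.5,0],[0,0,0],0.54],[[0,-0.5,0],[0,0,0],0.54]]'|grep force; python3 br.py w7|tail -2
```

```text
time_s: 9.18
position: [0.4932, -0.0551, 0.0399]
tcp_rot: [[0.783, 0.623, -0.0], [0.623, -0.783, 0.0], [-0.0, -0.0, -1.0]]
force: [-0.0, -0.6, 0.1]
opening: 0.46
w6 (1348, np.int64(206), [(np.int64(245), np.int64(293)), (np.int64(241), np.int64(296)), (np.int64(240), np.int64(296))])
[ 0.49328839 -0.05514685  0.03996153] [-0.3411224   0.08589606  0.87405104] 9.2333
force: [0.1, -0.1, 0.0]
w7 (1346, np.int64(206), [(np.int64(245), np.int64(293)), (np.int64(242), np.int64(296)), (np.int64(240), np.int64(297))])
[ 0.49295487 -0.05475825  0.03995407] [-0.46069517  0.17777316 -0.48794695] 9.45
```

View pics/w7b.png

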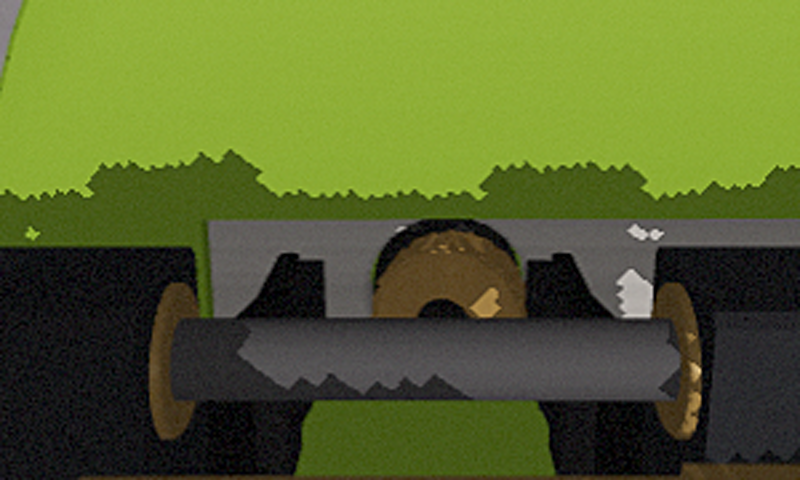

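```bash
python3 - <<'E'
from h import *
s=bot.read_state();R=np.array(s['tcp_rot'])
f=lambda u,v,z:(R.T@(ray('wrist',100+u*.375,120+v*.375,z,s)-s['position'])*1e3).round(1)
print('pocket far',f(448,219,.032),'L',f(373,285,.032),'R',f(524,285,.032))
for z in (.048,.044): print('nut far',z,f(447,231,z),'L',f(374,300,z),'R',f(526,300,z),'top of side',f(447,258,z))
print('slot edge at top',f(300,219,.037),f(300,219,.032))
E
```

```text
pocket far [15.7  5.7  8. ] L [ 1.3 -9.9  8. ] R [ 1.3 21.7  8. ]
nut far 0.048 [18.2  5.1 -8. ] L [ 4.4 -8.7 -8. ] R [ 4.5 20.2 -8. ] top of side [12.9  5.1 -8. ]
nut far 0.044 [16.9  5.2 -4. ] L [ 2.8 -9.  -4. ] R [ 2.8 20.7 -4. ] top of side [11.5  5.2 -4. ]
slot edge at top [ 17.2 -23.9   3. ] [ 15.7 -24.7   8. ]
```

```bash
python3 -m jog '[[[0,-0.5,0],[0,0,0],0.54],[[0,-0.5,0],[0,0,0],0.54]]'|grep -E "force|pos"; python3 br.py w8|tail -2;  python3 -m jog '[[[0,-0.5,0],[0,0,0],0.54],[[0,-0.5,0],[0,0,0],0.54]]'|grep -E "force|pos"; python3 br.py w9|tail -2
```

```text
position: [0.4926, -0.0543, 0.0399]
force: [-0.2, -0.5, -0.3]
w8 (1343, np.int64(206), [(np.int64(245), np.int64(293)), (np.int64(241), np.int64(296)), (np.int64(240), np.int64(296))])
[ 0.49259887 -0.05435613  0.03993984] [ 1.3681122  -0.9518938   0.69190736] 9.6667
position: [0.4923, -0.054, 0.04]
force: [-0.7, -1.1, -0.4]
w9 (1348, np.int64(207), [(np.int64(245), np.int64(294)), (np.int64(242), np.int64(296)), (np.int64(240), np.int64(296))])
[ 0.49231787 -0.05397971  0.03993618] [ 0.02764549 -0.71246083 -0.2632302 ] 9.8833
```

```bash
python3 - <<'E'
import cv2,numpy as np
o=[cv2.resize(cv2.convertScaleAbs(cv2.imread(f'pics/{f}.png')[195:243,225:315],alpha=1.6,beta=25),None,fx=6,fy=6,interpolation=cv2.INTER_CUBIC) for f in('w4','w9')]
cv2.imwrite('pics/c9.png',np.vstack(o))
E
```

```text
(no output)
```

View pics/c9.png

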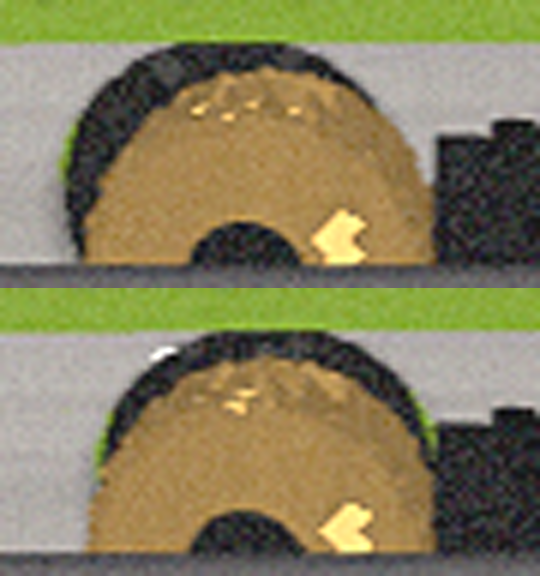

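The enlarged crop shows the nut and pocket nearly concentric in w9 (pocket edges about x=98–437, nut 90–435). Whether it has dropped is ambiguous, so I'll keep feeling for the wall in small steps.

```bash
python3 -m jog '[[[0,-0.5,0],[0,0,0],0.54],[[0,-0.5,0],[0,0,0],0.54]]'|grep -E "force|pos"; python3 br.py w10|tail -2;  python3 -m jog '[[[0,-0.5,0],[0,0,0],0.54],[[0,-0.5,0],[0,0,0],0.54]]'|grep -E "force|pos"; python3 br.py w11|tail -2
```

```text
position: [0.492, -0.0535, 0.04]
force: [0.6, -0.3, -0.1]
w10 (1335, np.int64(206), [(np.int64(245), np.int64(293)), (np.int64(242), np.int64(296)), (np.int64(240), np.int64(296))])
[ 0.49203277 -0.05360733  0.03995794] [-0.02411953 -0.6384674  -0.04684814] 10.1
position: [0.4917, -0.0532, 0.0399]
force: [-0.1, 0.2, -0.5]
w11 (1338, np.int64(206), [(np.int64(245), np.int64(293)), (np.int64(242), np.int64(296)), (np.int64(240), np.int64(296))])
[ 0.49169471 -0.05319489  0.0399431 ] [ 0.46606355 -0.25970425 -0.68288204] 10.3167
```

```bash
python3 -m jog '[[[0,-0.5,0],[0,0,0],0.54],[[0,-0.5,0],[0,0,0],0.54]]'|grep -E "force|pos|open"; python3 -m jog '[[[0,-0.5,0],[0,0,0],0.54],[[0,-0.5,0],[0,0,0],0.54]]'|grep -E "force|pos|open"; python3 br.py w13|tail -2; python3 - <<'E'
import cv2,numpy as np
o=[cv2.resize(cv2.convertScaleAbs(cv2.imread(f'pics/{f}.png')[195:243,225:315],alpha=1.6,beta=25),None,fx=6,fy=6,interpolation=cv2.INTER_CUBIC) for f in('w7','w13')]
cv2.imwrite('pics/c13.png',np.vstack(o))
E
```

```text
position: [0.4914, -0.0528, 0.04]
force: [0.4, -0.6, -0.7]
opening: 0.46
position: [0.4911, -0.0524, 0.04]
force: [0.9, -0.4, 0.5]
opening: 0.459
w13 (1331, np.int64(207), [(np.int64(246), np.int64(293)), (np.int64(242), np.int64(296)), (np.int64(240), np.int64(296))])
[ 0.49106172 -0.05240789  0.03996589] [0.25708768 0.93639074 0.4727047 ] 10.7
```

View pics/c13.png

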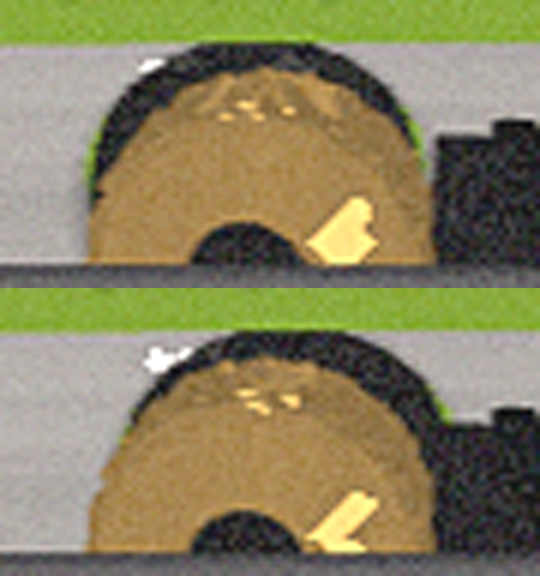

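The nut went past the pocket without dropping: it sits off the mid-line toward tool −x, with a wide crescent on the +x side. I'll turn the jaws 40° and push it back diagonally with the other finger, so it crosses the pocket centre.

```bash
python3 -m jog '[[[0,0,0],[0,0,-7],0.54],[[0,0,0],[0,0,-14],0.54],[[0,0,0],[0,0,-21],0.54],[[0,0,0],[0,0,-28],0.54],[[0,0,0],[0,0,-35],0.54],[[0,0,0],[0,0,-40],0.54],[[0,0,0],[0,0,-40],0.54],[[0,0,0],[0,0,-40],0.54]]'; python3 -m jog '[[[0,1,0],[0,0,0],0.54],[[0,2,0],[0,0,0],0.54],[[0,3,0],[0,0,0],0.54],[[0,4,0],[0,0,0],0.54],[[0,5,0],[0,0,0],0.54],[[0,6,0],[0,0,0],0.54],[[0,7,0],[0,0,0],0.54],[[0,7.5,0],[0,0,0],0.54],[[0,8,0],[0,0,0],0.54],[[0,8,0],[0,0,0],0.54]]'; python3 - <<'E'
from h import *
im=snap('wrist','w14')
cv2.imwrite('pics/w14b.png',cv2.resize(im[160:280,150:350,::-1],(800,480),interpolation=cv2.INTER_CUBIC))
E
```

```text
time_s: 11.37
position: [0.4912, -0.0525, 0.04]
tcp_rot: [[0.202, 0.979, 0.0], [0.979, -0.202, -0.0], [0.0, 0.0, -1.0]]
force: [0.8, 0.0, -0.6]
opening: 0.455
time_s: 12.2
position: [0.4991, -0.0541, 0.04]
tcp_rot: [[0.199, 0.98, 0.0], [0.98, -0.199, -0.0], [-0.0, 0.0, -1.0]]
force: [0.1, -0.7, -0.2]
opening: 0.461
```

View pics/w14b.png

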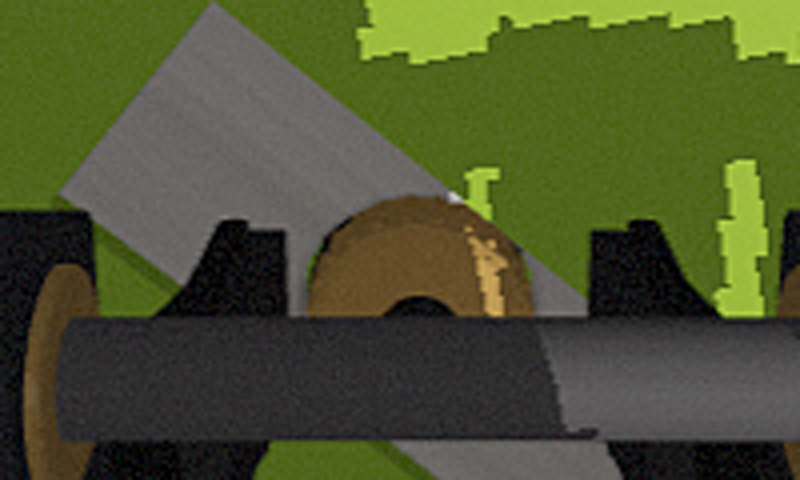

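The nut is between the jaws with only a thin crescent left of the pocket, and about 2.5 mm of gap to the left finger. Pushing slowly.

```bash
python3 -m jog '[[[0,0.5,0],[0,0,0],0.54],[[0,1,0],[0,0,0],0.54],[[0,1.5,0],[0,0,0],0.54],[[0,2,0],[0,0,0],0.54],[[0,2.5,0],[0,0,0],0.54],[[0,2.5,0],[0,0,0],0.54]]'|grep -E "force|pos|open"; cat > ed.py <<'E'
from h import *
import sys
n=sys.argv[1]; im=snap('wrist',n)
c=im.astype(int)
for v in (222,230,236):
    r=c[v,200:320]; b=(r[:,0]-r[:,2]>35)&(r[:,0]>r[:,1]+12); x=np.nonzero(b)[0]+200; print(v,x.min(),x.max(),end=' | ')
col=c[195:238,255:262]; b=((col[...,0]-col[...,2]>35)&(col[...,0]>col[...,1]+12)).mean(1)>.5
print('top',195+np.nonzero(b)[0].min(), bot.read_state()['force'].round(1), bot.read_state()['time_s'])
E
python3 ed.py w15;python3 -m jog '[[[0,0.5,0],[0,0,0],0.54],[[0,0.5,0],[0,0,0],0.54]]'|grep -E "force|pos|open";python3 ed.py w16;python3 -m jog '[[[0,0.5,0],[0,0,0],0.54],[[0,0.5,0],[0,0,0],0.54]]'|grep -E "force|pos|open";python3 ed.py w17
```

```text
position: [0.5016, -0.0546, 0.04]
force: [-0.4, -0.2, 0.1]
opening: 0.46
222 228 273 | 230 224 276 | 236 222 278 | top 211 [-0.2  0.   0.8] 12.8
position: [0.5017, -0.0546, 0.0399]
force: [-0.3, 0.0, 0.1]
opening: 0.458
222 227 272 | 230 223 276 | 236 222 277 | top 211 [-0.8  0.4 -0. ] 13.0167
position: [0.502, -0.0546, 0.0399]
force: [-1.1, -0.4, -0.0]
opening: 0.461
222 228 272 | 230 223 275 | 236 222 277 | top 211 [-0.9 -1.3  0.3] 13.2333
```

```bash
for k in 1; do python3 -m jog '[[[0,0.5,0],[0,0,0],0.54],[[0,0.5,0],[0,0,0],0.54]]'|grep -E "force|pos";python3 ed.py w18;python3 -m jog '[[[0,0.5,0],[0,0,0],0.54],[[0,0.5,0],[0,0,0],0.54]]'|grep -E "force|pos";python3 ed.py w19;python3 -m jog '[[[0,0.5,0],[0,0,0],0.54],[[0,0.5,0],[0,0,0],0.54]]'|grep -E "force|pos"; python3 ed.py w20; done
```

```text
position: [0.5023, -0.0547, 0.0399]
force: [-1.3, -0.2, 0.0]
222 227 272 | 230 223 275 | 236 222 277 | top 211 [-1.2 -0.8  1.2] 13.45
position: [0.5026, -0.0548, 0.0398]
force: [-2.7, -0.9, 1.4]
222 227 271 | 230 223 275 | 236 222 277 | top 211 [-3.1 -0.7  1.5] 13.6667
position: [0.5028, -0.0548, 0.0398]
force: [-4.5, -0.8, 1.9]
222 226 271 | 230 222 275 | 236 222 276 | top 211 [-3.8 -0.9  1.7] 13.8833
```

```bash
python3 -m jog '[[[0,-1,0],[0,0,0],0.54],[[0,-2,0],[0,0,0],0.54],[[0,-3,0],[0,0,0],0.54],[[0,-4,0],[0,0,0],0.54],[[0,-5,0],[0,0,0],0.54],[[0,-5,0],[0,0,0],0.54]]';python3 ed.py w21; python3 - <<'E'
import cv2,numpy as np
o=[cv2.resize(cv2.convertScaleAbs(cv2.imread(f'pics/{f}.png')[195:243,200:320],alpha=2,beta=25),None,fx=6,fy=6,interpolation=cv2.INTER_CUBIC) for f in('w14','w21')]
cv2.imwrite('pics/c21.png',np.vstack(o))
E
```

```text
time_s: 14.38
position: [0.4998, -0.0542, 0.0401]
tcp_rot: [[0.2, 0.98, 0.002], [0.98, -0.2, -0.0], [-0.0, 0.002, -1.0]]
force: [0.2, 0.4, -0.4]
opening: 0.459
222 232 277 | 230 228 280 | 236 227 281 | top 210 [-0.  -0.1  0.1] 14.4333
```

View pics/c21.png

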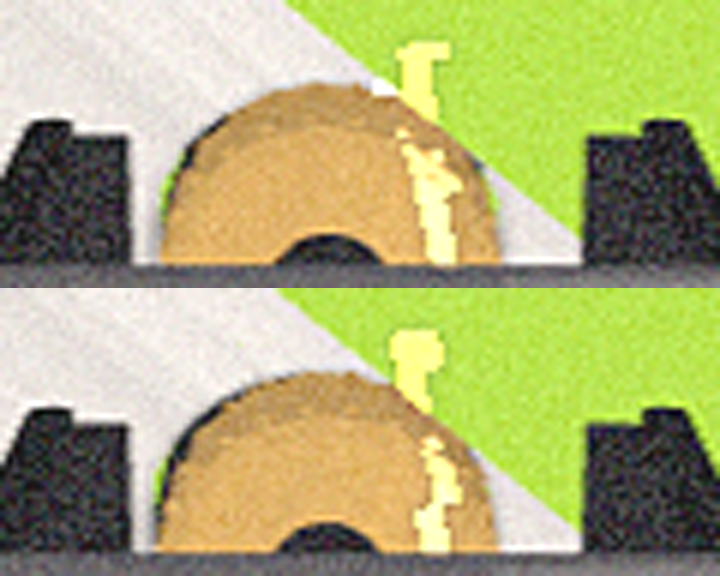

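The nut was blocked at about 4.5 N, so it may have dropped. I'll settle it by touch: lift, shut the fingers, and find the height of the nut's top from above (48 mm if still up, 44 mm if dropped).

```bash
python3 -m jog '[[[0,0,-8],[0,0,0],0.54],[[0,0,-18],[0,0,0],0.54],[[0,-2,-25],[0,0,0],0.54],[[0,-2,-25],[0,0,0],1],[[0,-2,-25],[0,0,0],1],[[0,-2,-25],[0,0,0],1],[[0,-2,-25],[0,0,0],1],[[0,-2,-25],[0,0,0],1],[[0,-2,-25],[0,0,0],1],[[0,-2,-25],[0,0,0],1],[[0,-2,-25],[0,0,0],1],[[0,-2,-25],[0,0,0],1]]';python3 -m jog '[[[0,0,4],[0,0,0],1],[[0,0,8],[0,0,0],1],[[0,0,11],[0,0,0],1],[[0,0,13],[0,0,0],1],[[0,0,14],[0,0,0],1],[[0,0,14.5],[0,0,0],1],[[0,0,15],[0,0,0],1],[[0,0,15],[0,0,0],1]]'
```

```text
time_s: 15.43
position: [0.497, -0.0536, 0.0648]
tcp_rot: [[0.199, 0.98, -0.0], [0.98, -0.199, 0.0], [0.0, -0.0, -1.0]]
force: [-0.7, 0.0, 0.2]
opening: 0.005
time_s: 16.1
position: [0.497, -0.0537, 0.0499]
tcp_rot: [[0.199, 0.98, 0.0], [0.98, -0.199, -0.0], [-0.0, 0.0, -1.0]]
force: [-0.2, -0.7, -1.1]
opening: 0.005
```

```bash
python3 -m jog '[[[0,0,0.5],[0,0,0],1],[[0,0,1],[0,0,0],1],[[0,0,1.5],[0,0,0],1],[[0,0,1.5],[0,0,0],1]]'|grep -E "pos|force";python3 -m jog '[[[0,0,0.5],[0,0,0],1],[[0,0,1],[0,0,0],1],[[0,0,1],[0,0,0],1]]'|grep -E "pos|force";python3 - <<'E'
from h import *
s=bot.read_state();R=np.array(s['tcp_rot'])
s=dict(s);s['position']=np.array([.4998,-.0542,.0401])
f=lambda u,v,z:(R.T@(ray('wrist',200+u/6,195+v/6,z,s)-s['position'])*1e3).round(1)
for z in (.048,.044): print(z,'far top edge',f(327,132,z),'hole far',f(327,234,z),'L',f(157,264,z),'R',f(497,264,z))
print('pocket L',f(155,200,.032))
print(vision.camera_info('wrist')['mount'][:3,3])
E
```

```text
position: [0.497, -0.0537, 0.0484]
force: [-0.1, -0.4, 0.2]
position: [0.497, -0.0536, 0.0474]
force: [-0.1, -0.2, -0.4]
0.048 far top edge [12.2 -1.6 -7.9] hole far [ 3.  -1.6 -7.9] L [  0.3 -16.1  -7.9] R [ 0.3 12.9 -7.9]
0.044 far top edge [10.7 -1.6 -3.9] hole far [ 1.4 -1.6 -3.9] L [ -1.4 -16.5  -3.9] R [-1.4 13.2 -3.9]
pocket L [ -0.2 -17.8   8.1]
[ 0.06660124  0.00071266 -0.16201131]
```

There's no contact at 47.4 mm, so the nut is down in the pocket. I'll centre over it (x −3.5 mm) and keep lowering.

```bash
python3 -m jog '[[[-2,0,0],[0,0,0],1],[[-3.5,0,0],[0,0,0],1],[[-3.5,0,0.5],[0,0,0],1],[[-3.5,0,1],[0,0,0],1],[[-3.5,0,1],[0,0,0],1]]'|grep -E "pos|force";python3 -m jog '[[[0,0,0.5],[0,0,0],1],[[0,0,1],[0,0,0],1],[[0,0,1],[0,0,0],1]]'|grep -E "pos|force";python3 -m jog '[[[0,0,0.5],[0,0,0],1],[[0,0,1],[0,0,0],1],[[0,0,1],[0,0,0],1]]'|grep -E "pos|force";python3 -m jog '[[[0,0,0.5],[0,0,0],1],[[0,0,0.5],[0,0,0],1]]'|grep -E "pos|force"
```

```text
position: [0.4963, -0.0572, 0.0464]
force: [0.6, 0.2, -0.7]
position: [0.4963, -0.057, 0.0453]
force: [0.7, 0.3, 0.1]
position: [0.4963, -0.0571, 0.0444]
force: [-0.7, -0.0, 0.7]
position: [0.4963, -0.0571, 0.0442]
force: [-1.1, 0.4, 3.2]
```

Contact at 44.3 mm confirms the drop. Now pressing gently.

```bash
python3 -m jog '[[[0,0,0.25],[0,0,0],1],[[0,0,0.5],[0,0,0],1],[[0,0,0.5],[0,0,0],1]]'|grep -E "pos|force";python3 -m jog '[[[0,0,0.25],[0,0,0],1],[[0,0,0.5],[0,0,0],1],[[0,0,0.5],[0,0,0],1]]'|grep -E "pos|force"
```

```text
position: [0.4964, -0.0571, 0.0438]
force: [-0.3, -0.0, 5.8]
position: [0.4964, -0.0571, 0.0433]
force: [-1.2, 0.2, 4.6]
```

```bash
python3 -m jog '[[[0,0,0.25],[0,0,0],1],[[0,0,0.5],[0,0,0],1],[[0,0,0.75],[0,0,0],1],[[0,0,1],[0,0,0],1],[[0,0,1],[0,0,0],1]]'|grep -E "pos|force";python3 -m jog '[[[0,0,0.25],[0,0,0],1],[[0,0,0.5],[0,0,0],1],[[0,0,0.75],[0,0,0],1],[[0,0,1],[0,0,0],1],[[0,0,1],[0,0,0],1]]'|grep -E "pos|force"
```

```text
position: [0.4963, -0.0571, 0.0423]
force: [-1.1, 0.7, 6.0]
position: [0.4963, -0.0571, 0.0413]
force: [-0.8, 0.3, 4.5]
```

```bash
python3 -m jog '[[[0,0,0.25],[0,0,0],1],[[0,0,0.5],[0,0,0],1],[[0,0,0.5],[0,0,0],1]]'|grep -E "pos|force";python3 -m jog '[[[0,0,0.25],[0,0,0],1],[[0,0,0.5],[0,0,0],1],[[0,0,0.5],[0,0,0],1]]'|grep -E "pos|force"
```

```text
position: [0.4963, -0.0571, 0.0409]
force: [-1.2, 0.3, 5.7]
position: [0.4963, -0.0571, 0.0404]
force: [-1.4, -0.5, 5.5]
```

```bash
python3 -m jog '[[[0,0,0.25],[0,0,0],1],[[0,0,0.5],[0,0,0],1],[[0,0,0.5],[0,0,0],1]]'|grep -E "pos|force|time"
```

```text
time_s: 19.85
position: [0.4964, -0.0571, 0.0403]
force: [-2.4, -0.0, 10.2]
```

The force rose to 10 N at 40.3 mm, exactly 4.0 mm below first contact, so that is the hard stop. Retreating straight up.

```bash
python3 -m jog '[[[0,0,0],[0,0,0],1],[[0,0,-1],[0,0,0],1],[[0,0,-3],[0,0,0],1],[[0,0,-8],[0,0,0],1],[[0,0,-20],[0,0,0],1],[[0,0,-45],[0,0,0],1],[[-30,0,-80],[0,0,0],1],[[-50,0,-110],[0,0,0],1],[[-50,0,-110],[0,0,0],1],[[-50,0,-110],[0,0,0],1]]'; python3 - <<'E'
from h import *
im=snap('wrist','w30')
cv2.imwrite('pics/w30b.png',cv2.resize(im[:,:,::-1],(800,600),interpolation=cv2.INTER_CUBIC))
E
```

```text
time_s: 20.68
position: [0.4876, -0.1076, 0.1513]
tcp_rot: [[0.202, 0.979, 0.005], [0.979, -0.202, -0.002], [-0.001, 0.005, -1.0]]
force: [-0.1, 0.3, -0.7]
opening: 0.007
```

View pics/w30b.png

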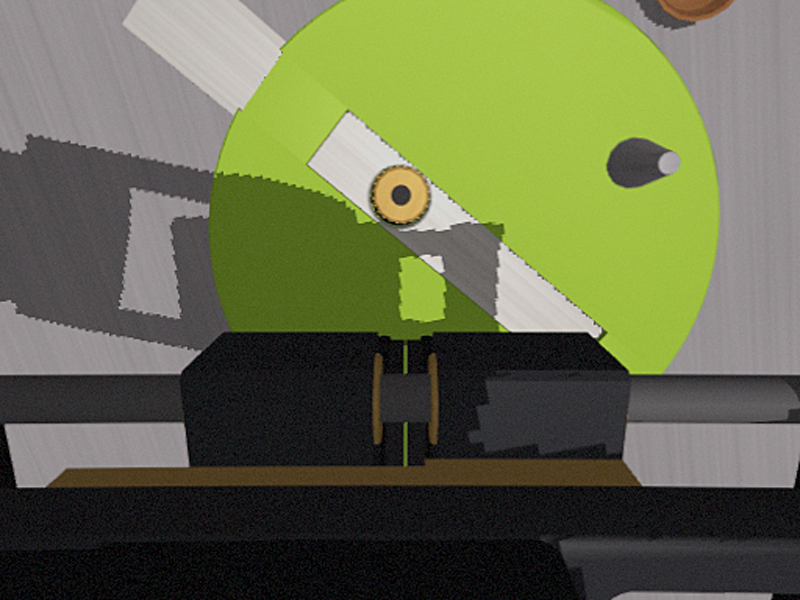

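The nut sits centred and level in the pocket at (400,195). The nozzle at (640,163) is still standing, and the arm is clear.

```bash
python3 -c "
from rig import bot
print(bot.hand_in())"
```

```text
the job is handed in; nothing more can be done
None
```

The nut is in the pocket, pressed down to the hard stop and let go. I handed the job in after about 21 s of the 48 s allowed; no verdict is reported.

- **Sliding:** I pushed the nut along the slot inside loosely spaced jaws, without gripping or lifting it. The first pass went over the pocket without dropping, because the nut was off the slot's middle line. I turned the jaws 40° and pushed it back diagonally. It was then blocked at about 4.5 N and turned out to have dropped in.
- **Pressing:** Touching from above with shut fingers, I met the nut at 44.3 mm, which confirmed the drop. The pad gave way at about 6 N, and the nut stopped hard at 40.3 mm, exactly 4 mm lower. The highest reading was about 10 N; forces were read only at the end of each move and once per picture.
- **Last look:** The nut sat level and centred in the pocket, the nozzle was still standing, and the arm was clear and reading no contact force. I did not re-check the cake tin, loaf pan or spoon in a final picture, but the arm never came near them.
- **What disagreed:** Mid-push, the pictures did not show clearly whether the nut had dropped. Only the touch from above settled it.

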